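# Push the two tins home into the tin rack

### The job

Put the two round tins away by pushing them along the worktop with the fingertips into the open-fronted wooden rack: the green-labelled tin into the bay with the green plate and the cream tin into the bay with the cream plate, each right back until it touches the back rail. Only push the tins, never lift or tip them, and leave the other things standing where they are.

Things in the scene. Friction and masses are not known exactly. Their poses are not given: they have to be found in the camera images.
- rack: pale wood rack fixed to the worktop, no floor, open to the world's -y (within 0.17 rad). Origin on the worktop; x points in, towards the back rail; y along it; z up. Back rail: front face at x=+46 mm, 250 long, 18 thick, 28 high. Dividers at y=-118, 0, +118 mm (14 thick, 26 high, from x=-23 mm to the rail) make two bays 104 mm wide, centred on y=+59 and y=-59 mm
- green_tag: green plate, 56 mm long, 16 mm deep and 14 mm high, on top of the rack's back rail behind the middle of one bay: that bay is the green-labelled tin's. Which bay it is changes. Origin at the centre of its underside, 28 mm above the worktop and 9 mm behind the back rail's front face; axes parallel to the rack's
- cream_tag: cream plate, otherwise like the green one, behind the middle of the other bay, which is the cream tin's. Origin and axes as for the green plate
- green_tin: round food tin with a green label and gold-coloured metal ends, 86 diameter, 40 high, 0.16 to 0.33 kg, stands loose and upright on the worktop; origin at the centre of its underside, z up. Home in its bay its origin is 43 mm from the back rail's front face
- cream_tin: flat round cream lidded tin, 89 mm diameter, 32 high, 0.1 to 0.2 kg, loose and upright; origin at the centre of its underside, z up. Home in its bay its origin is 45 mm from the back rail's front face. Both tins start right of the rack as the robot sees it, one nearer to it; which one changes
- garlic: bystander: garlic bulb, about 60 wide and 58 high, loose; origin at the centre of its underside
- pepper_mill: bystander: turned wooden pepper mill, 58 diameter, 165 high, loose; origin at the centre of its underside. A wall cabinet hangs over the worktop here: beyond about x = 0.6 m and right of about y = 0.2 m, from about 0.47 m up; keep wrist and forearm clear of it
- kitchen_timer: bystander: red round kitchen timer, 68 diameter, 55 high, loose; origin at the centre of its underside
- mug: bystander: off-white mug with a thin red line, 86 diameter with a handle, 92 high, loose; origin at the centre of its underside
- spice_jar: bystander: glass spice jar with a dark lid, 45 diameter, 105 high, loose; origin at the centre of its underside

How it is judged:
At the end, for the whole second after the job is handed in: Both tins stand flat on the worktop and at rest, each in the bay marked by the plate of its colour (centre within 13 mm of the plate's middle along the rail), with a gap of at most 5 mm to the back rail (x of green_tin in the frame of green_tag between -0.0572 and 0 m and y of green_tin in the frame of green_tag between -0.013 and 0.013 m and height (world z) of each of green_tin, cream_tin below 0.005 m and angle between each of green_tin, cream_tin's own z axis and vertical below 0.06 rad and linear speed of each of green_tin, cream_tin below 0.01 m/s and x of cream_tin in the frame of cream_tag between -0.0587 and 0 m and y of cream_tin in the frame of cream_tag between -0.013 and 0.013 m); the robot touches nothing.
It fails at once if the green-labelled tin is lifted off the worktop (more than 8 mm) or tipped (more than 0.2 rad) (height (world z) of green_tin above 0.008 m or angle between green_tin's own z axis and vertical above 0.2 rad).
It fails at once if the cream tin is lifted off the worktop (more than 8 mm) or tipped (more than 0.2 rad) (height (world z) of cream_tin above 0.008 m or angle between cream_tin's own z axis and vertical above 0.2 rad).
It fails at once if the garlic bulb, pepper mill, kitchen timer, mug or spice jar is moved more than 25 mm (distance of any of garlic, pepper_mill, kitchen_timer, mug, spice_jar from where it was at the start of the episode above 0.025 m).
It also fails if it takes over 72 s, if anything falls off the work surface, if the arm or the gripper's body presses on something with over 40 N, if the wrist force passes 120 N, or if a joint passes its speed limit or range.

### The arm

A 6-joint arm with a two-finger parallel gripper is mounted at the origin on a cart in front of the work surface, level with it; the furniture and walls round the work are solid. World frame = base frame: x ahead of the robot, y to its left, z up, the work surface at z = 0. Lengths are in m, angles in rad, forces in N, time in s.
With the tool pointing down it reaches from about 0.375 to 0.925 m from the base axis. Payload 5.7 kg.
Tool frame: the origin (TCP) lies on the centre line of the jaws, within the pads' length; the fingertips stand 19 mm ahead of it and the grasp point (between the pads) is the TCP (manip.tip_reach is the distance from the TCP to the fingertips, in m); z points along the fingers, y is the direction in which the jaws open and shut (so a half turn about z gives the same grasp; the last joint's range is limited). The gripper opens to 85 mm and grips with 20 to 120 N. Pads are 22 mm wide; open, the fingers measure 114 mm over their backs; the gripper's body (76 mm by 85 mm) begins 54 mm behind the grasp point. The pads swing forward as they close: fully open they stand 13 mm farther back than shut.
Start: joints at [-1.442, 0.359, 1.51, -0, 1.272, -0.115], TCP at [0.145, -0.582, 0.225] pointing down, gripper open.
Joint ranges: [-2.97, 2.97], [-1.01, 2.36], [0.21, 2.38], [-0.96, 4.11], [0.2, 2.71], [-2.98, 2.98]. Speed limits (rad/s): [2.39, 2.39, 3.14, 3.14, 3.14, 3.14].

### API

Orientations are given as a 3x3 rotation matrix whose columns are the frame's x, y, z axes.
In Python, from station import manip, camera gives the robot as it stands. The module is installed in compiled form; this text tells all that it offers.
- The arm moves only by the tool apply_moves, never from a script. Its argument "targets" is one flat list of numbers, 5 for each row, row after row: the opening, from 0 (shut) to 1 (fully open), then the shift along the tool's x, y, z in mm, then the turn about the tool's z in rad. In form: [fingers, tx, ty, tz, turn, fingers, tx, ty, tz, turn, ...]. A call has 1 to 10 rows; each row shifts and turns the commanded pose from where the row before left it, along the tool's axes as they then stand; what a row does not reach is not made up. A row lasts 1/10 s, in which the tool goes at most 50 mm and 8.59 degrees, less where a joint would pass 70% of its speed; a pose out of reach is approached as far as the arm can. A call is refused whole if a number of a shift passes 50 or a number of a turn 0.15, either way. A call with a gripper value outside its range is refused whole. The fingers move at their own pace and stop on an object; the grip force is fixed at half the most. Time passes only in rows, so rows that do not move let the fingers close. It gives the time, the measured TCP pose, the force and the opening at its end, in the units of the state.
- manip.get_obs(): the state, without advancing time (a new reading comes with each control period).
- camera(name): name is "scene" or "top" or "wrist"; returns a dict with "color" (400x640x3 uint8, blue, green, red), "fx", "fy", "cx", "cy" (pixels), "dist_coeffs" ([k1, k2, p1, p2, k3] as OpenCV has them; the pictures are not rectified), "eye" and "rotation" of the camera in the world. Camera axes: x right, y down, z forward; pixel columns grow to the right and rows downward; lengths in m; the calibration is good to about 2 mm. A picture is of the moment at which its call begins. There is no depth.
- manip.close_job(): hands the job in, once; it reports no verdict.
The state is a dict: "clock": time; "joints": joint angles; "dq": joint speeds; "joint_efforts": joint torques, N m; "position": TCP position; "ee_rot": TCP orientation; "ft_force": force on the tool from outside, world axes, zero at the start; "torque": the same for the moment, N m; "gripper_width": finger opening in m.
Only numpy, scipy, OpenCV 4.12 (cv2) and the standard library are available. Lean on these libraries where they do the work, as an engineer would, in place of code of your own. Each camera call takes 0.05 s, during which the arm holds its last target. There are 200 camera calls.

## Working session

There is one attempt and no reset: what is moved stays moved. The work goes in short steps, Python scripts to look and compute and a tool call to move; the robot and the scene stay as the last step left them, time stands still between calls to the robot, and variables do not carry over. Pictures are saved under pics/ and viewed, about 8 in all and at most 12, crops included, and the job is handed in when it is done.

Besides the shell and the picture viewer there is one more tool, called after "Emit:" as name(argument=value, ...) on one line, values as JSON. apply_moves: Moves the arm, as the interface text tells. Its arguments: {"type":"object","properties":{"targets":{"type":"array","items":{"type":"number"}}},"required":["targets"]}

```bash
mkdir -p pics
cat > h.py <<'E'
import numpy as np, cv2
from station import manip, camera
def ray(c,uv):
    K=np.array([[c['fx'],0,c['cx']],[0,c['fy'],c['cy']],[0,0,1.]])
    p=cv2.undistortPoints(np.array(uv,float).reshape(-1,1,2),K,np.array(c['dist_coeffs'],float)).reshape(-1,2)
    d=np.c_[p,np.ones(len(p))]@np.array(c['rotation']).T
    return np.array(c['eye']),d
def onplane(c,uv,z):
    e,d=ray(c,uv); return e+d*((z-e[2])/d[:,2])[:,None]
def tri(c1,u1,c2,u2):
    A=np.zeros((3,3));b=np.zeros(3)
    for c,u in((c1,u1),(c2,u2)):
        e,d=ray(c,[u]);d=d[0]/np.linalg.norm(d[0]);P=np.eye(3)-np.outer(d,d);A+=P;b+=P@e
    return np.linalg.solve(A,b)
E
python3 - <<'E'
from h import *
import pickle
D={}
for n in("scene","top"):
    D[n]=camera(n);cv2.imwrite(f'pics/{n}0.png',D[n]['color']);print(n,D[n]['eye'],D[n]['rotation'],D[n]['fx'])
pickle.dump(D,open('d0.pkl','wb'))
o=manip.get_obs();print(o['ee_rot'],o['position'],o['clock'],manip.tip_reach)
E
```

```text
scene [0.24479318 0.77909634 0.92532171] [[-0.88897231 -0.34593948  0.30009017]
 [-0.45776772  0.65220476 -0.60421657]
 [ 0.01330213 -0.67450339 -0.7381519 ]] 407.89258279531805
top [-0.06430467  0.10863443  1.52788917] [[-0.06663613 -0.91114835  0.40665502]
 [-0.99776195  0.06311372 -0.02208515]
 [-0.00554266 -0.40721658 -0.91331481]] 510.53448148119946
[[ 9.70419765e-01  2.41423763e-01 -2.14791521e-04]
 [ 2.41423778e-01 -9.70418331e-01  1.67971309e-03]
 [ 1.97085027e-04 -1.68188257e-03 -9.99998566e-01]] [ 0.14475363 -0.58161947  0.22402271] 0.1 0.019
```

View pics/top0.png

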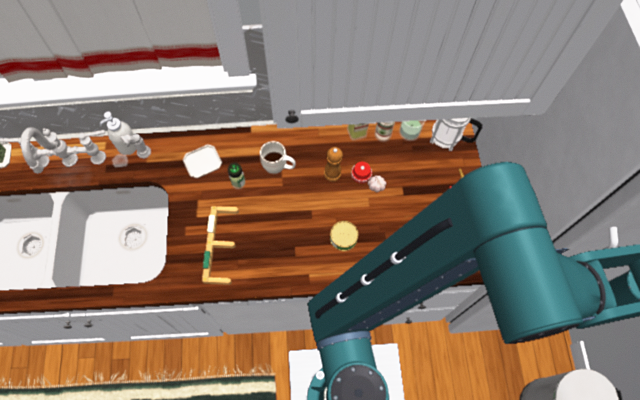

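View pics/scene0.png

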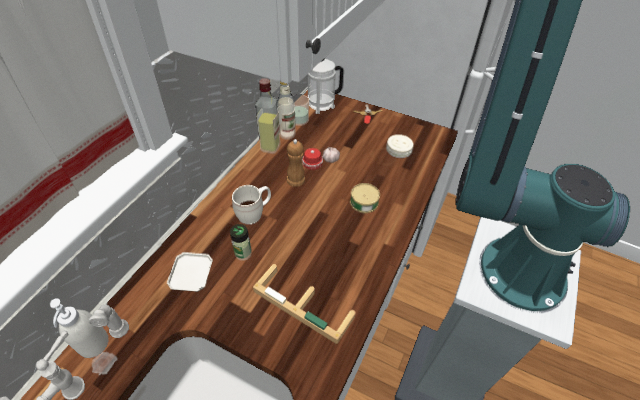

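The top view shows the rack at about (220,245), open to the right. Its green plate is nearer the robot (207,260) and its cream plate farther (211,224). The green tin is at (344,236); the arm hides the cream tin there, but the scene view shows it at (400,146). In the scene view the green tin is at (365,197), and the plates are at (316,320) green and (276,295) cream.

Run:
```python
from h import *
import pickle
D=pickle.load(open('d0.pkl','rb'))
def show(n,x0,y0,x1,y1,s):
    return cv2.resize(D[n]['color'][y0:y1,x0:x1],None,fx=s,fy=s,interpolation=cv2.INTER_CUBIC)
a=show('scene',245,255,365,345,3.3333);b=show('scene',340,125,440,225,3)
c=show('top',195,195,245,295,3);d=show('top',320,210,370,260,6)
cv=np.zeros((600,800,3),np.uint8)
cv[:a.shape[0],:a.shape[1]]=a;cv[300:600,:300]=b;cv[:300,420:570]=c;cv[300:600,320:620]=d
cv2.imwrite('pics/m.png',cv)
for n,pts in(('scene',[(365,193),(400,143),(316,320),(276,295),(365,207),(400,153)]),('top',[(344,232),(207,260),(211,224)])):
    h=cv2.cvtColor(D[n]['color'],cv2.COLOR_BGR2HSV)
    for x,y in pts: print(n,x,y,h[y,x],h[y+1,x+2])
```

```text
scene 365 193 [ 22  87 226] [ 22  86 225]
scene 400 143 [ 22  15 248] [ 22  15 249]
scene 316 320 [ 74  98 135] [ 74 103 136]
scene 276 295 [ 30   2 253] [ 30   2 253]
scene 365 207 [ 30  14 159] [ 30   9 170]
scene 400 153 [ 22  23 168] [ 33  19 151]
top 344 232 [ 24 104 241] [ 24 105 241]
top 207 260 [ 76 146 143] [ 21 109 147]
top 211 224 [ 30   1 255] [ 25  30 250]
```

View pics/m.png

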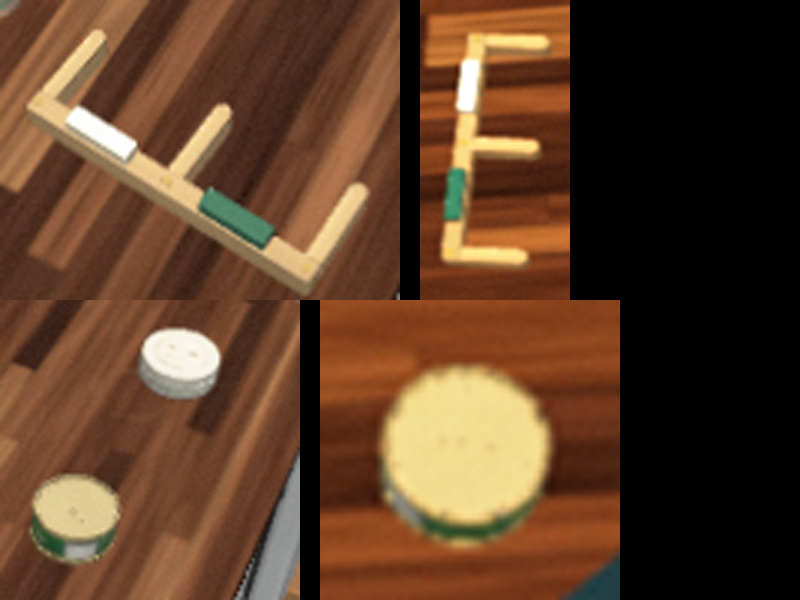

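The crop shows clean edges: divider tips at (98,33), (224,107) and (361,187), and the tin tops are clear ellipses.

Run:
```python
from h import *
import pickle
D=pickle.load(open('d0.pkl','rb'));S,T=D['scene'],D['top']
def blob(c,win,lo,hi):
    x0,y0,x1,y1=win;h=cv2.cvtColor(c['color'][y0:y1,x0:x1],cv2.COLOR_BGR2HSV)
    m=cv2.inRange(h,np.array(lo),np.array(hi))
    k=max(cv2.findContours(m,0,cv2.CHAIN_APPROX_NONE)[0],key=cv2.contourArea)
    M=cv2.moments(k);e=cv2.fitEllipse(cv2.convexHull(k))
    return (M['m10']/M['m00']+x0,M['m01']/M['m00']+y0),(e[0][0]+x0,e[0][1]+y0),e[1],cv2.minAreaRect(k)[0:2],k.reshape(-1,2)+[x0,y0]
p=lambda c,w,lo,hi:blob(c,w,lo,hi)
gs=p(S,(295,300,340,345),(65,60,60),(90,255,255));gt=p(T,(195,240,220,280),(65,60,60),(90,255,255))
ws=p(S,(255,280,295,315),(0,0,200),(180,35,255));wt=p(T,(200,205,220,240),(0,0,200),(180,45,255))
G=tri(S,gs[0],T,gt[0]);W=tri(S,ws[0],T,wt[0]);print('green tag',G,'cream tag',W,np.linalg.norm(G-W))
gts=p(S,(340,175,390,220),(15,50,170),(32,140,255));gtt=p(T,(325,215,365,255),(18,60,200),(32,160,255))
print('gt ellipses',gts[1],gts[2],gtt[1],gtt[2],'tri',tri(S,gts[1],T,gtt[1]))
for c,b in((S,gts),(T,gtt)):
    q=onplane(c,b[4],.04);print('gt plane',cv2.minEnclosingCircle(q[:,:2].astype(np.float32)))
ct=p(S,(380,130,420,165),(0,0,205),(180,40,255));q=onplane(S,ct[4],.032);print('ct',cv2.minEnclosingCircle(q[:,:2].astype(np.float32)),ct[1])
# divider tips and rail joints
s=np.array([(98,33),(224,107),(361,187)]);s=(s+.5)/3.3333-.5+[245,255]
t=np.array([(547,42),(538,148),(525,257)])-[420,0];t=(t+.5)/3-.5+[195,195]
for a,b in zip(s,t):print('tip tri',tri(S,a,T,b),onplane(S,[a],.026),onplane(T,[b],.026))
# bystanders rough base (scene)
for n,u in(('garlic',(331,160)),('mill',(296,183)),('timer',(313,163)),('mug',(248,218)),('jar',(241,254))):print(n,onplane(S,[u],0.01))
for n,u in(('garlic',(376,190)),('mill',(333,178)),('mug',(273,172)),('jar',(237,186)),('timer',(362,178))):print(n,onplane(T,[u],0.01))
```

```text
green tag [0.43319327 0.39536125 0.03670048] cream tag [0.551605   0.38188764 0.03843101] 0.11918838217881533
gt ellipses (365.1423854827881, 193.78283882141113) (19.49571990966797, 28.441471099853516) (343.82101249694824, 233.8995418548584) (24.525667190551758, 26.795129776000977) tri [ 0.48733042 -0.03322099  0.03627869]
gt plane ((0.4886462390422821, -0.031972095370292664), 0.0428200326859951)
gt plane ((0.485024094581604, -0.03285197168588638), 0.04192494601011276)
ct ((0.47668763995170593, -0.31675198674201965), 0.043658699840307236) (399.9653491973877, 142.84707260131836)
tip tri [0.6033196  0.30042432 0.02139658] [[0.60376348 0.30229244 0.026     ]] [[0.59896945 0.29985651 0.026     ]]
tip tri [0.48517991 0.31139874 0.01812008] [[0.4859132  0.31463119 0.026     ]] [[0.47939743 0.31059504 0.026     ]]
tip tri [0.36658893 0.32539205 0.02120663] [[0.36755627 0.32724228 0.026     ]] [[0.36354319 0.32500441 0.026     ]]
garlic [[ 0.65683506 -0.14734847  0.01      ]]
mill [[0.70709594 0.00141453 0.01      ]]
timer [[ 0.70294256 -0.10600966  0.01      ]]
mug [[0.76070279 0.19194974 0.01      ]]
jar [[0.70686631 0.30693728 0.01      ]]
garlic [[ 0.64149121 -0.15602924  0.01      ]]
mill [[ 0.69529809 -0.01848731  0.01      ]]
mug [[0.73167111 0.17991275 0.01      ]]
jar [[0.6879397  0.30106674 0.01      ]]
timer [[ 0.68866386 -0.11483336  0.01      ]]
```

Emit:
apply_moves(targets=[0.65, 0, 0, 8, -0.122, 0.65, 0, 0, 8, -0.122, 0.65, 0, 0, 8, -0.122, 0.65, 0, 0, 8, -0.122, 0.65, 0, 0, 8, -0.122, 0.65, 0, 0, 8, -0.122, 0.65, 0, 0, 8, -0.122, 0.65, 0, 0, 8, -0.122, 0.65, 0, 0, 8, -0.122, 0.65, 0, 0, 8, -0.122])

```text
clock: 1.1
position: [0.1448, -0.5818, 0.144]
ee_rot: [[0.102, 0.995, -0.0], [0.995, -0.102, 0.001], [0.001, -0.0, -1.0]]
ft_force: [-0.1, -0.2, 0.3]
gripper_width: 0.0557
```

Emit:
apply_moves(targets=[0.65, 25, 14, 0, 0, 0.65, 25, 14, 0, 0, 0.65, 25, 14, 0, 0, 0.65, 25, 14, 0, 0, 0.65, 25, 14, 0, 0, 0.65, 25, 14, 0, 0, 0.65, 25, 14, 0, 0, 0.65, 25, 14, 0, 0, 0.65, 25, 14, 0, 0, 0.65, 25, 14, 0, 0])

```text
clock: 2.1
position: [0.3111, -0.3474, 0.1446]
ee_rot: [[0.107, 0.994, -0.0], [0.994, -0.107, 0.001], [0.001, -0.0, -1.0]]
ft_force: [-0.2, 0.1, 0.4]
gripper_width: 0.0556
```

Emit:
apply_moves(targets=[0.65, 25, 14, 0, 0, 0.65, 25, 14, 0, 0, 0.65, 25, 14, 0, 0, 0.65, 25, 14, 0, 0, 0.65, 25, 14, 0, 0, 0.65, 25, 14, 0, 0, 0.65, 25, 14, 0, 0, 0.65, 25, 14, 0, 0, 0.65, 25, 14, 0, 0, 0.65, 10, 5, 0, 0])

```text
clock: 3.1
position: [0.4671, -0.1272, 0.1447]
ee_rot: [[0.105, 0.994, 0.0], [0.994, -0.105, 0.001], [0.001, 0.0, -1.0]]
ft_force: [1.4, -0.2, 0.2]
gripper_width: 0.0553
```

Emit:
apply_moves(targets=[0.65, 0, 5, 10, 0, 0.65, 0, 5, 20, 0, 0.65, 0, 0, 25, 0, 0.65, 0, 0, 25, 0, 0.65, 0, 0, 20, 0, 0.65, 0, 0, 12, 0, 0.65, 0, 0, 4, 0, 0.65, 0, 0, 0, 0, 0.65, 0, 0, 0, 0])

```text
clock: 4.0
position: [0.4765, -0.1305, 0.0294]
ee_rot: [[0.107, 0.994, 0.001], [0.994, -0.107, -0.0], [-0.0, 0.001, -1.0]]
ft_force: [0.8, 1.0, -0.0]
gripper_width: 0.0556
```

Run:
```python
from h import *
cs=[camera(n)for n in("scene","top","wrist")]
a=cs[0]['color'][100:250,280:480];b=cs[1]['color'][150:300,250:450]
cv2.imwrite('pics/m2.png',np.hstack([np.vstack([cv2.resize(a,(400,300)),cv2.resize(b,(400,300))]),np.vstack([cv2.resize(cs[2]['color'],(400,250)),np.zeros((350,400,3),np.uint8)])]))
print(manip.get_obs()['position'],manip.get_obs()['ft_force'])
```

```text
[ 0.47669481 -0.13030305  0.02964817] [ 0.4846707  -0.93496643 -0.07958081]
```

View pics/m2.png

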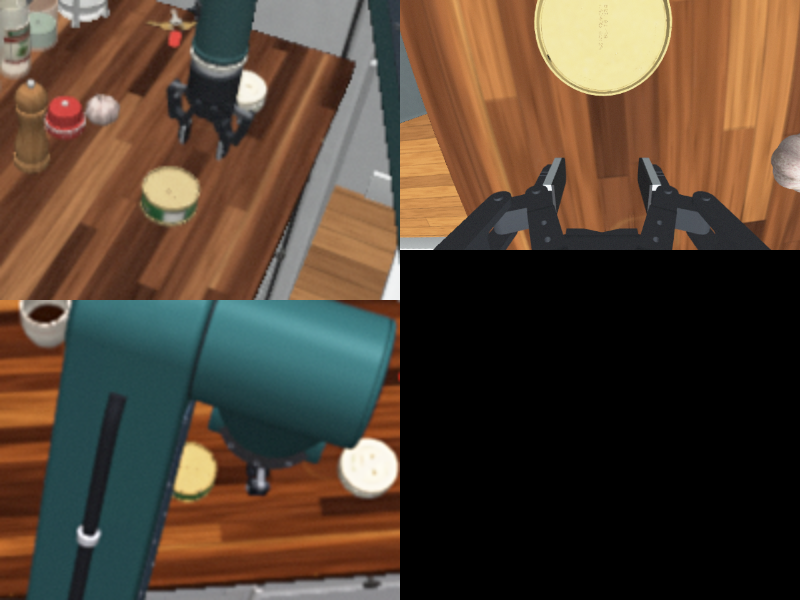

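The tin sits centred ahead of the two open fingers (wrist view, top-centre), and the fingertips are just above the table. Next I push.

Emit:
apply_moves(targets=[0.65, 12, 0, 1, 0, 0.65, 15, 0, 1, 0, 0.65, 12, 0, 0, 0, 0.65, 8, 0, 0, 0, 0.65, 8, 0, 0, 0, 0.65, 8, 0, 0, 0, 0.65, 10, -2, 0, 0, 0.65, 12, -4, 0, 0, 0.65, 14, -5, 0, 0, 0.65, 14, -5, 0, 0])

```text
clock: 5.15
position: [0.4717, -0.0148, 0.0268]
ee_rot: [[0.107, 0.994, -0.0], [0.994, -0.107, 0.0], [0.0, -0.0, -1.0]]
ft_force: [-0.4, -2.3, 0.4]
gripper_width: 0.0554
```

Emit:
apply_moves(targets=[0.65, 15, -5.5, 0, 0, 0.65, 15, -5.5, 0, 0, 0.65, 15, -5.5, 0, 0, 0.65, 15, -5.5, 0, 0, 0.65, 15, -5.5, 0, 0, 0.65, 12, -4, 0, 0, 0.65, 8, -3, 0, 0, 0.65, 5, -2, 0, 0, 0.65, 0, 0, 0, 0])

```text
clock: 6.05
position: [0.4461, 0.0881, 0.0268]
ee_rot: [[0.106, 0.994, -0.0], [0.994, -0.106, 0.0], [0.0, -0.001, -1.0]]
ft_force: [0.8, -0.3, 0.3]
gripper_width: 0.0554
```

Run:
```python
from h import *
c=camera("wrist");cv2.imwrite('pics/w2.png',c['color'])
h=cv2.cvtColor(c['color'],cv2.COLOR_BGR2HSV);m=cv2.inRange(h,np.array((15,50,170)),np.array((35,140,255)))
k=max(cv2.findContours(m,0,cv2.CHAIN_APPROX_NONE)[0],key=cv2.contourArea)
q=onplane(c,k.reshape(-1,2),.04);print(cv2.minEnclosingCircle(q[:,:2].astype(np.float32)))
s=camera("scene");h=cv2.cvtColor(s['color'],cv2.COLOR_BGR2HSV);m=cv2.inRange(h,np.array((15,50,170)),np.array((32,140,255)))[100:270,300:400]
ks=sorted(cv2.findContours(m,0,cv2.CHAIN_APPROX_NONE)[0],key=cv2.contourArea)[-2:]
for k in ks:
    q=onplane(s,k.reshape(-1,2)+[300,100],.04);print('scene',cv2.minEnclosingCircle(q[:,:2].astype(np.float32)))
print(manip.get_obs()['position'],manip.get_obs()['ft_force'])
```

```text
((0.44989609718322754, 0.13075439631938934), 0.04300437867641449)
scene ((0.4211810827255249, 0.1901451051235199), 0.0027199783362448215)
scene ((0.4514974355697632, 0.1316918283700943), 0.042107075452804565)
[0.44635955 0.08744684 0.02675574] [-1.66005864  0.83296853  0.47303582]
```

View pics/w2.png

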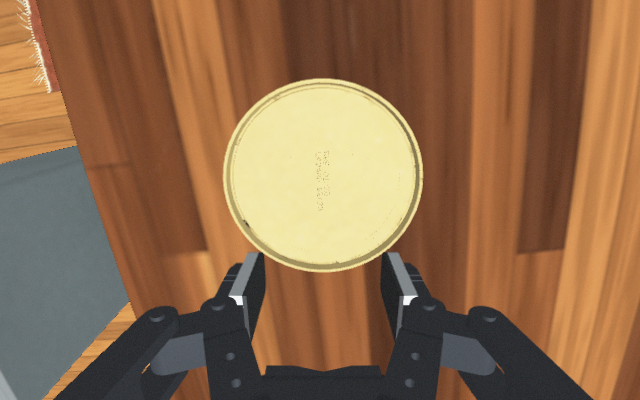

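The tin (disc centred at (323,175)) is seated evenly between both fingers, and its measured position of (0.450, 0.131) agrees across two views.

Emit:
apply_moves(targets=[0.65, 8, -3, 0, 0, 0.65, 14, -5.5, 0, 0, 0.65, 16, -6, 0, 0, 0.65, 16, -6, 0, 0, 0.65, 16, -6, 0, 0, 0.65, 16, -6, 0, 0, 0.65, 14, -5.5, 0, 0, 0.65, 12, -5, 0, 0, 0.65, 8, -3, 0, 0, 0.65, 2, -0.5, 0, 0])

```text
clock: 7.15
position: [0.4129, 0.2143, 0.0268]
ee_rot: [[0.106, 0.994, -0.0], [0.994, -0.106, -0.0], [-0.0, -0.0, -1.0]]
ft_force: [0.4, -2.4, 1.0]
gripper_width: 0.0554
```

```bash
cat > w.py <<'E'
from h import *
import sys
n,z,lo,hi=sys.argv[1],*[eval(a) for a in sys.argv[2:5]]
c=camera("wrist");cv2.imwrite(f'pics/{n}.png',c['color'])
h=cv2.cvtColor(c['color'],cv2.COLOR_BGR2HSV);m=cv2.inRange(h,np.array(lo),np.array(hi))
k=max(cv2.findContours(m,0,cv2.CHAIN_APPROX_NONE)[0],key=cv2.contourArea)
q=onplane(c,k.reshape(-1,2),z);print(cv2.minEnclosingCircle(q[:,:2].astype(np.float32)))
g=cv2.inRange(h,np.array((65,60,50)),np.array((90,255,255)));g[300:]=0;w=cv2.inRange(h,np.array((0,0,200)),np.array((180,40,255)));w[300:]=0
for nm,mm in(('green',g),('white',w)):
    for kk in sorted(cv2.findContours(mm,0,1)[0],key=cv2.contourArea)[-2:]:
        if cv2.contourArea(kk)<50:continue
        r=cv2.minAreaRect(kk);print(nm,r,onplane(c,[r[0]],.042)[0])
print(manip.get_obs()['position'],manip.get_obs()['ft_force'])
E
python3 w.py w3 .04 "(15,50,170)" "(35,140,255)"
```

```text
((0.4167073965072632, 0.25604164600372314), 0.0430915392935276)
white ((105.76470947265625, 61.55881881713867), (127.57373809814453, 12.854387283325195), 75.96376037597656) [0.33853091 0.31555573 0.042     ]
[0.41304501 0.21406659 0.02679042] [ 0.02252734 -0.73114455  0.64519201]
```

View pics/w3.png

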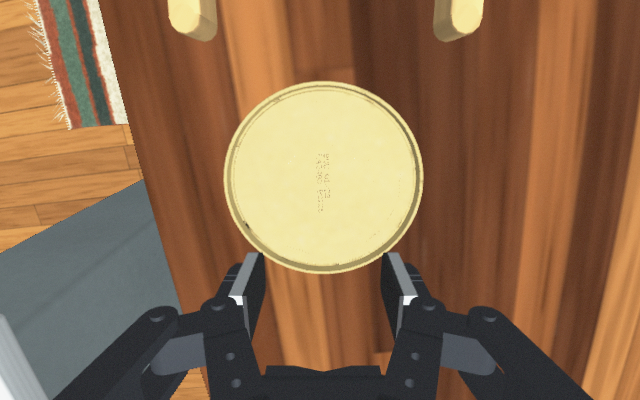

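The tin (225–422 px wide) lies centred between the divider tips (inner edges at 217 and 433 px). I push it straight in.

Emit:
apply_moves(targets=[0.65, 6, 0, 0, 0, 0.65, 10, 0, 0, 0, 0.65, 12, 0, 0, 0, 0.65, 12, 0, 0, 0, 0.65, 12, 0, 0, 0, 0.65, 10, 0, 0, 0, 0.65, 8, 0, 0, 0, 0.65, 6, 0, 0, 0, 0.65, 4, 0, 0, 0, 0.65, 0, 0, 0, 0])

```text
clock: 8.2
position: [0.422, 0.2937, 0.0269]
ee_rot: [[0.107, 0.994, 0.0], [0.994, -0.107, 0.0], [0.0, 0.0, -1.0]]
ft_force: [0.5, -0.2, 1.0]
gripper_width: 0.0555
```

Emit:
apply_moves(targets=[0.65, 2, 0, 0, 0, 0.65, 2, 0, 0, 0, 0.65, 2, 0, 0, 0])

```text
clock: 8.5
position: [0.4224, 0.2989, 0.0268]
ee_rot: [[0.107, 0.994, -0.0], [0.994, -0.107, -0.0], [-0.0, -0.0, -1.0]]
ft_force: [-0.3, -2.6, 1.0]
gripper_width: 0.0558
```

```bash
python3 w.py w4 .04 "(15,50,170)" "(35,140,255)"
```

```text
((0.4624998867511749, 0.3615095913410187), 0.09903068840503693)
green ((324.0, 46.5), (45.0, 146.0), 90.0) [0.43256522 0.39531546 0.042     ]
white ((596.8279418945312, 52.56128692626953), (86.32350158691406, 42.1397590637207), 2.642545223236084) [0.53875912 0.38434606 0.042     ]
[0.42258261 0.29930709 0.02687695] [-2.15091949 -0.45920351 -0.15253072]
```

View pics/w4.png

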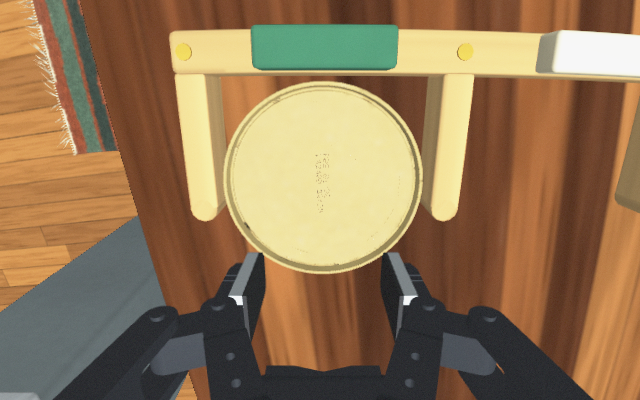

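The tin is centred under the green plate. There is still a small gap between the rail edge (row 75) and the tin edge (row 81), so I keep nudging until the force rises.

Emit:
apply_moves(targets=[0.65, 2, 0, 0, 0, 0.65, 2, 0, 0, 0, 0.65, 1, 0, 0, 0, 0.65, 0, 0, 0, 0])

```text
clock: 8.95
position: [0.4226, 0.3031, 0.0267]
ee_rot: [[0.106, 0.994, -0.001], [0.994, -0.106, -0.002], [-0.002, -0.001, -1.0]]
ft_force: [0.4, -7.0, 1.9]
gripper_width: 0.0558
```

```bash
cat > gap.py <<'E'
from h import *
import sys
z,u0=float(sys.argv[1]),int(sys.argv[2])
c=camera("wrist");cv2.imwrite(sys.argv[3],c['color'])
col=c['color'][60:110,u0].astype(int)
for i in range(8,36):print(60+i,col[i],end=' ')
print(onplane(c,[(u0,75)],.028),onplane(c,[(u0,81)],z),manip.get_obs()['position'],manip.get_obs()['ft_force'])
E
python3 gap.py .04 323 pics/g1.png
```

```text
68 [126 160  88] 69 [126 161  90] 70 [123 158  88] 71 [126 162  89] 72 [123 158  87] 73 [125 160  87] 74 [126 162  90] 75 [123 159  86] 76 [124 157  86] 77 [123 154  88] 78 [114 145  79] 79 [ 93 117  63] 80 [100 137 141] 81 [134 194 222] 82 [121 182 216] 83 [124 186 213] 84 [155 226 239] 85 [154 225 240] 86 [145 216 231] 87 [112 170 191] 88 [103 154 173] 89 [131 195 218] 90 [154 221 235] 91 [137 201 221] 92 [126 189 208] 93 [149 217 231] 94 [161 225 238] 95 [160 225 238] [[0.43130951 0.39000828 0.028     ]] [[0.4310226  0.38734103 0.04      ]] [0.42265297 0.30311011 0.02672634] [ 0.47990705 -6.40631044  2.22986952]
```

Emit:
apply_moves(targets=[0.65, 1, 0, 0, 0, 0.65, 1, 0, 0, 0, 0.65, 0, 0, 0, 0])

```text
clock: 9.3
position: [0.4223, 0.3037, 0.0266]
ee_rot: [[0.106, 0.994, -0.002], [0.994, -0.106, -0.004], [-0.004, -0.002, -1.0]]
ft_force: [1.9, -12.7, 4.1]
gripper_width: 0.0555
```

The force rises with almost no motion, so the green tin is touching the rail. Now I back off and go around behind the cream tin.

Emit:
apply_moves(targets=[0.65, -5, 0, 0, 0, 0.65, -15, 0, 0, 0, 0.65, -20, 0, 0, 0, 0.65, -20, 0, -10, 0, 0.65, 0, 0, -25, 0, 0.65, 0, 0, -30, 0, 0.65, 0, 0, -30, 0, 0.65, 0, 0, -25, 0])

```text
clock: 10.1
position: [0.4171, 0.2462, 0.1484]
ee_rot: [[0.107, 0.994, 0.001], [0.994, -0.107, 0.001], [0.001, 0.001, -1.0]]
ft_force: [0.1, 0.7, -0.2]
gripper_width: 0.0555
```

Emit:
apply_moves(targets=[0.65, -20, 4, 0, 0, 0.65, -30, 6, 0, 0, 0.65, -32, 6, 0, 0, 0.65, -32, 6, 0, 0, 0.65, -32, 6, 0, 0, 0.65, -32, 6, 0, 0, 0.65, -32, 6, 0, 0, 0.65, -32, 6, 0, 0, 0.65, -32, 6, 0, 0, 0.65, -32, 6, 0, 0])

```text
clock: 11.1
position: [0.4416, -0.0655, 0.1468]
ee_rot: [[0.107, 0.994, 0.001], [0.994, -0.107, 0.0], [0.0, 0.001, -1.0]]
ft_force: [1.3, 0.4, -0.2]
gripper_width: 0.0558
```

Emit:
apply_moves(targets=[0.65, -32, 6, 0, 0, 0.65, -32, 6, 0, 0, 0.65, -32, 6, 0, 0, 0.65, -32, 6, 0, 0, 0.65, -32, 6, 0, 0, 0.65, -32, 6, 0, 0, 0.65, -32, 6, 0, 0, 0.65, -32, 6, 0, 0, 0.65, -32, 6, 0, 0, 0.65, -32, 5, 0, 0])

```text
clock: 12.1
position: [0.466, -0.39, 0.1466]
ee_rot: [[0.107, 0.994, 0.001], [0.994, -0.107, 0.0], [0.0, 0.001, -1.0]]
ft_force: [0.7, 0.1, -0.1]
gripper_width: 0.0555
```

Run:
```python
from h import *
import time
camera("scene")
r={}
for n,w in(("scene",(370,125,425,170)),("top",(410,200,460,260)),("wrist",(0,0,640,230))):
    c=camera(n);x0,y0,x1,y1=w;h=cv2.cvtColor(c['color'][y0:y1,x0:x1],cv2.COLOR_BGR2HSV)
    m=cv2.inRange(h,np.array((0,0,195)),np.array((180,45,255)))
    k=max(cv2.findContours(m,0,cv2.CHAIN_APPROX_NONE)[0],key=cv2.contourArea)
    q=onplane(c,k.reshape(-1,2)+[x0,y0],.032);print(n,cv2.minEnclosingCircle(q[:,:2].astype(np.float32)),cv2.boundingRect(k))
    r[n]=(c,np.array(cv2.fitEllipse(cv2.convexHull(k))[0])+[x0,y0])
print(tri(*r['scene'],*r['top']),tri(*r['wrist'],*r['scene']));cv2.imwrite('pics/w5.png',c['color'])
print(manip.get_obs()['position'])
```

```text
scene ((0.476944237947464, -0.31659165024757385), 0.04451793059706688) (18, 10, 25, 17)
top ((0.46984219551086426, -0.31397274136543274), 0.043376624584198) (10, 22, 27, 24)
wrist ((0.47523701190948486, -0.3174799978733063), 0.043848514556884766) (268, 39, 114, 118)
[ 0.47225309 -0.31322239  0.03264661] [ 0.47586173 -0.31543021  0.03262252]
[ 0.46569309 -0.38878282  0.14639209]
```

Cream tin at (0.4755, -0.317). The views agree within about 4 mm, and the triangulated top height of 32.6 mm matches the given 32 mm.

Emit:
apply_moves(targets=[0.65, -8, 1, 10, 0, 0.65, -5, 1, 25, 0, 0.65, 0, 0, 30, 0, 0.65, 0, 0, 25, 0, 0.65, 0, 0, 17, 0, 0.65, 0, 0, 9, 0, 0.65, 0, 0, 4, 0, 0.65, 0, 0, 0, 0])

```text
clock: 13.1
position: [0.467, -0.4012, 0.0266]
ee_rot: [[0.106, 0.994, -0.0], [0.994, -0.106, 0.0], [0.0, -0.0, -1.0]]
ft_force: [0.1, -0.3, -1.1]
gripper_width: 0.0556
```

Emit:
apply_moves(targets=[0.65, 10, 0, 0, 0, 0.65, 12, 0, 0, 0, 0.65, 8, 0, 0, 0, 0.65, 8, 0, 0, 0, 0.65, 8, 0, 0, 0, 0.65, 10, 0, 0, 0, 0.65, 12, 0, 0, 0, 0.65, 14, 0, 0, 0, 0.65, 16, 0, 0, 0, 0.65, 16, 0, 0, 0])

```text
clock: 14.1
position: [0.4791, -0.2867, 0.0267]
ee_rot: [[0.107, 0.994, -0.0], [0.994, -0.107, 0.0], [0.0, -0.0, -1.0]]
ft_force: [0.7, 0.0, 0.1]
gripper_width: 0.0554
```

Emit:
apply_moves(targets=[0.65, 17, 0, 0, 0, 0.65, 17, 0, 0, 0, 0.65, 17, 0, 0, 0, 0.65, 17, 0, 0, 0, 0.65, 17, 0, 0, 0, 0.65, 17, 0, 0, 0, 0.65, 15, 0, 0, 0, 0.65, 10, 0, 0, 0, 0.65, 6, 0, 0, 0, 0.65, 2, 0, 0, 0])

```text
clock: 15.1
position: [0.4937, -0.1534, 0.0268]
ee_rot: [[0.106, 0.994, 0.0], [0.994, -0.106, 0.0], [0.0, 0.0, -1.0]]
ft_force: [-0.1, 0.6, 0.5]
gripper_width: 0.0555
```

```bash
python3 w.py w6 .032 "(0,0,195)" "(180,45,255)"
```

```text
((0.6488101482391357, -0.15540273487567902), 0.030478065833449364)
white ((615.5, 229.5), (101.0, 47.0), 90.0) [ 0.63078891 -0.14588904  0.042     ]
[ 0.49367701 -0.15362871  0.02680954] [ 0.38784615  1.51479818 -0.00751715]
```

View pics/w6.png

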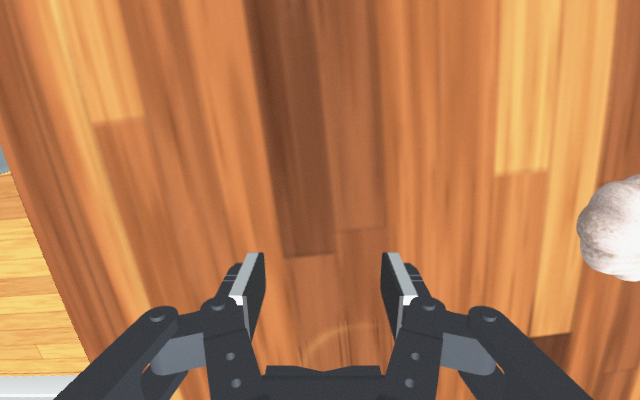

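The wrist view shows no tin between the fingers, only the garlic at the right edge (610,230). I'll search for it in the other views.

Run:
```python
from h import *
im=[]
for n,w in(("scene",(270,60,470,330)),("top",(190,150,490,300))):
    c=camera(n);x0,y0,x1,y1=w;h=cv2.cvtColor(c['color'][y0:y1,x0:x1],cv2.COLOR_BGR2HSV)
    m=cv2.inRange(h,np.array((0,0,195)),np.array((180,45,255)))
    for k in cv2.findContours(m,0,cv2.CHAIN_APPROX_NONE)[0]:
        if cv2.contourArea(k)<60:continue
        q=onplane(c,k.reshape(-1,2)+[x0,y0],.032);print(n,cv2.minEnclosingCircle(q[:,:2].astype(np.float32)),np.array(cv2.boundingRect(k))+[x0,y0,0,0])
    im.append(cv2.resize(c['color'][y0:y1,x0:x1],None,fx=2 if n=='scene' else 1.3,fy=2 if n=='scene' else 1.3))
cv=np.zeros((540,800,3),np.uint8);cv[:540,:400]=im[0];cv[:195,400:790]=im[1];cv2.imwrite('pics/m7.png',cv)
```

```text
scene ((0.5515171885490417, 0.379079133272171), 0.0249925684183836) [270 288  16  15]
scene ((0.1367269605398178, 0.11020463705062866), 0.07362548261880875) [456 255  14  49]
scene ((0.6660175323486328, -0.15711714327335358), 0.026776183396577835) [325 148  12  10]
scene ((0.4699746370315552, -0.32258930802345276), 0.04201081767678261) [396 135  17  16]
scene ((0.949683427810669, -0.6536380052566528), 0.05584349483251572) [313  60  22  12]
top ((0.472436785697937, -0.3172644376754761), 0.044538699090480804) [421 220  27  26]
top ((0.552679717540741, 0.38217538595199585), 0.02786470577120781) [208 215   7  17]
top ((0.7726479172706604, 0.4121297001838684), 0.05873605236411095) [190 150  31  27]
```

View pics/m7.png

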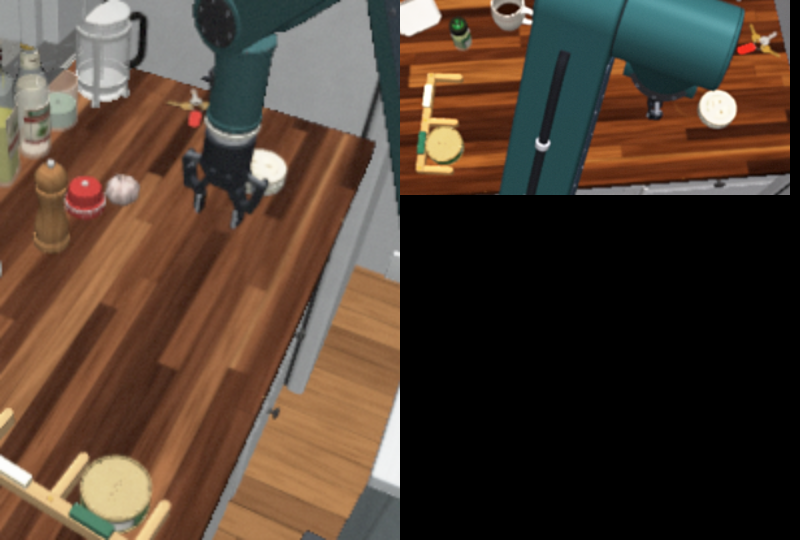

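The tin still stands at its start (0.472, -0.317), although the fingers should have swept through that spot. This is unexpected and not explained yet. I'll lift, go back behind it and repeat the push in small checked steps.

Emit:
apply_moves(targets=[0.65, 0, 0, -10, 0, 0.65, 0, 0, -30, 0, 0.65, 0, 0, -40, 0, 0.65, 0, 0, -40, 0, 0.65, -20, 0, 0, 0, 0.65, -32, 0, 0, 0, 0.65, -35, 0, 0, 0, 0.65, -35, 0, 0, 0, 0.65, -35, 0, 0, 0, 0.65, -35, 0, 0, 0])

```text
clock: 16.25
position: [0.4725, -0.3469, 0.1477]
ee_rot: [[0.108, 0.994, 0.001], [0.994, -0.108, -0.0], [-0.0, 0.001, -1.0]]
ft_force: [0.9, 0.2, 0.5]
gripper_width: 0.0558
```

Emit:
apply_moves(targets=[0.65, -30, 0, 0, 0, 0.65, -20, 0, 0, 0, 0.65, -8, 0, 0, 0, 0.65, 0, 0, 15, 0, 0.65, 0, 0, 30, 0, 0.65, 0, 0, 30, 0, 0.65, 0, 0, 25, 0, 0.65, 0, 0, 14, 0, 0.65, 0, 0, 6, 0, 0.65, 0, 0, 0, 0])

```text
clock: 17.25
position: [0.4669, -0.402, 0.0266]
ee_rot: [[0.107, 0.994, -0.001], [0.994, -0.107, 0.001], [0.001, -0.001, -1.0]]
ft_force: [-0.1, 0.5, -0.1]
gripper_width: 0.0554
```

```bash
cat > t.py <<'E'
from h import *
import sys
n=sys.argv[1]
W={}
for nm in ("top","wrist"):
    c=camera(nm);x0,y0,x1,y1=(190,200,490,270) if nm=='top' else (200,0,440,300);h=cv2.cvtColor(c['color'][y0:y1,x0:x1],cv2.COLOR_BGR2HSV)
    m=cv2.inRange(h,np.array((0,0,190)),np.array((180,45,255)))
    for k in cv2.findContours(m,0,cv2.CHAIN_APPROX_NONE)[0]:
        if cv2.contourArea(k)<100:continue
        q=onplane(c,k.reshape(-1,2)+[x0,y0],.032);print(nm,cv2.minEnclosingCircle(q[:,:2].astype(np.float32)),np.array(cv2.boundingRect(k))+[x0,y0,0,0])
    cv2.imwrite(f'pics/{n}_{nm}.png',c['color'])
o=manip.get_obs();print(o['position'],o['ft_force'],o['clock'],o['gripper_width'])
E
python3 t.py a
```

```text
top ((0.472303569316864, -0.31697237491607666), 0.04481363669037819) [420 220  28  26]
wrist ((0.4753257632255554, -0.31741270422935486), 0.04371310770511627) [217   0 211 181]
[ 0.46755845 -0.40301229  0.02784087] [-0.53631791 -0.40204487  0.48645152] 17.35 0.05542805967417185
```

View pics/a_wrist.png

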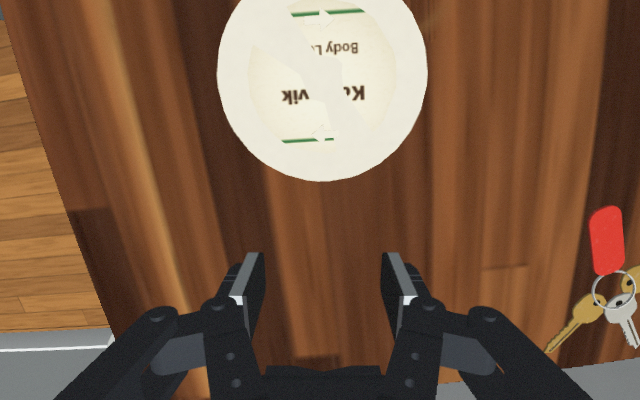

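The cream tin stands undisturbed, centred ahead of the fingers (disc centre about (322,75)). I push slowly and check at contact.

Emit:
apply_moves(targets=[0.65, 10, 0, 0, 0, 0.65, 10, 0, 0, 0, 0.65, 6, 0, 0, 0, 0.65, 6, 0, 0, 0, 0.65, 6, 0, 0, 0, 0.65, 6, 0, 0, 0, 0.65, 6, 0, 0, 0, 0.65, 6, 0, 0, 0, 0.65, 0, 0, 0, 0])

```text
clock: 18.25
position: [0.4727, -0.3459, 0.0267]
ee_rot: [[0.106, 0.994, -0.001], [0.994, -0.106, 0.001], [0.001, -0.001, -1.0]]
ft_force: [-0.1, 0.1, 1.0]
gripper_width: 0.0554
```

```bash
python3 t.py b
```

```text
top ((0.472303569316864, -0.31697237491607666), 0.04481363669037819) [420 220  25  26]
wrist ((0.4753950536251068, -0.3170267343521118), 0.04370570927858353) [229 111 189 178]
[ 0.47291151 -0.34686397  0.02679584] [ 0.39138887 -0.92824917 -0.33880091] 18.35 0.05572445153129184
```

View pics/b_wrist.png

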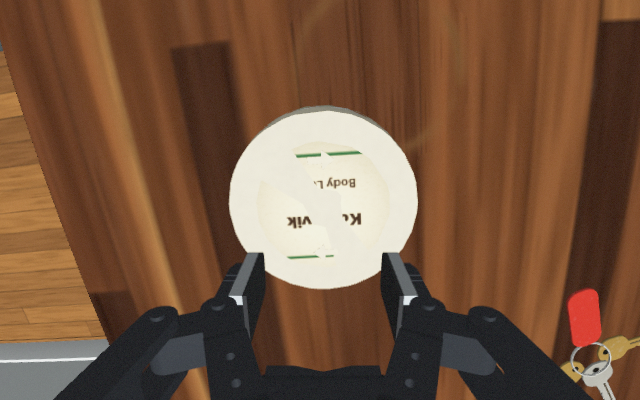

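The fingertips overlap the tin's rim at (250,258) and (395,258) with no force, so they may be passing above the lid. I'll work out the true tip height from the calibrated finger gap.

Run:
```python
from h import *
c=camera("wrist");o=manip.get_obs();p=o['position'];R=np.array(o['ee_rot'])
print('cam in tool',R.T@(c['eye']-p),c['fx'])
for z in(.005,.015,.025,.035,.045):
    q=onplane(c,[(265,254),(382,254),(323,289)],z);t=(q-p)@R
    print(z,'gap',np.round(np.linalg.norm(q[0]-q[1]),4),'tool xy',np.round(t[:2,:2],4).tolist(),np.round(q[2],4))
s=camera("scene");cv2.imwrite('pics/s8.png',s['color'])
```

```text
cam in tool [ 0.0815115  -0.0008173  -0.14849972] 329.3877969339781
0.005 gap 0.0678 tool xy [[-0.0089, -0.034], [-0.0088, 0.0338]] [ 0.4691 -0.3793  0.005 ]
0.015 gap 0.0638 tool xy [[-0.0036, -0.0321], [-0.0035, 0.0317]] [ 0.4698 -0.3727  0.015 ]
0.025 gap 0.0598 tool xy [[0.0017, -0.0301], [0.0018, 0.0297]] [ 0.4705 -0.366   0.025 ]
0.035 gap 0.0559 tool xy [[0.007, -0.0282], [0.0071, 0.0277]] [ 0.4711 -0.3593  0.035 ]
0.045 gap 0.0519 tool xy [[0.0123, -0.0262], [0.0124, 0.0256]] [ 0.4718 -0.3527  0.045 ]
```

The measured gap puts the tips at z ≈ 0.036, so they pass just over the 32 mm tin, while the 40 mm one still got pushed. The tips are higher than the text suggests. I back off and go lower while watching the force.

Emit:
apply_moves(targets=[0.65, -8, 0, 0, 0, 0.65, -12, 0, 0, 0, 0.65, -12, 0, 0, 0, 0.65, -8, 0, 0, 0, 0.65, -5, 0, 0, 0, 0.65, 0, 0, 3, 0, 0.65, 0, 0, 3, 0, 0.65, 0, 0, 0, 0])

```text
clock: 19.25
position: [0.4675, -0.3907, 0.0201]
ee_rot: [[0.107, 0.994, -0.001], [0.994, -0.107, 0.001], [0.001, -0.001, -1.0]]
ft_force: [0.2, 0.7, 0.2]
gripper_width: 0.0554
```

Emit:
apply_moves(targets=[0.65, 0, 0, 3, 0, 0.65, 0, 0, 3, 0, 0.65, 0, 0, 0, 0])

```text
clock: 19.55
position: [0.4678, -0.3911, 0.0143]
ee_rot: [[0.106, 0.994, -0.001], [0.994, -0.106, 0.001], [0.001, -0.001, -1.0]]
ft_force: [-0.7, 0.8, -0.8]
gripper_width: 0.0555
```

Emit:
apply_moves(targets=[0.65, 0, 0, 3, 0, 0.65, 0, 0, 2, 0, 0.65, 0, 0, 0, 0])

```text
clock: 19.85
position: [0.4678, -0.3914, 0.0094]
ee_rot: [[0.107, 0.994, -0.0], [0.994, -0.107, 0.001], [0.001, -0.0, -1.0]]
ft_force: [-0.4, 0.3, 0.7]
gripper_width: 0.0553
```

Emit:
apply_moves(targets=[0.65, 10, 0, 0, 0, 0.65, 8, 0, 0, 0, 0.65, 6, 0, 0, 0, 0.65, 6, 0, 0, 0, 0.65, 6, 0, 0, 0, 0.65, 6, 0, 0, 0, 0.65, 6, 0, 0, 0, 0.65, 0, 0, 0, 0])

```text
clock: 20.65
position: [0.4732, -0.3429, 0.0098]
ee_rot: [[0.106, 0.994, -0.0], [0.994, -0.106, 0.001], [0.001, -0.0, -1.0]]
ft_force: [0.8, -0.4, -0.3]
gripper_width: 0.0556
```

```bash
python3 t.py d
```

```text
top ((0.474082350730896, -0.2968398630619049), 0.045257315039634705) [414 220  28  26]
wrist ((0.47765207290649414, -0.2968082129955292), 0.04378776624798775) [214  64 219 213]
[ 0.4731419  -0.34362917  0.00980154] [ 1.08368206 -0.6787095   0.35698413] 20.75 0.055278532194162525
```

The cream tin now moves with the fingers, seated 47 mm ahead of the TCP as planned. I carry on pushing.

Emit:
apply_moves(targets=[0.65, 6, 0, 0, 0, 0.65, 10, 0, 0, 0, 0.65, 14, 0, 0, 0, 0.65, 17, 0, 0, 0, 0.65, 17, 0, 0, 0, 0.65, 17, 0, 0, 0, 0.65, 17, 0, 0, 0, 0.65, 17, 0, 0, 0, 0.65, 17, 0, 0, 0, 0.65, 17, 0, 0, 0])

```text
clock: 21.75
position: [0.4892, -0.1943, 0.0098]
ee_rot: [[0.107, 0.994, -0.0], [0.994, -0.107, 0.0], [0.0, -0.0, -1.0]]
ft_force: [-0.1, -2.0, 0.5]
gripper_width: 0.0558
```

Emit:
apply_moves(targets=[0.65, 17, 0, 0, 0, 0.65, 17, 0, 0, 0, 0.65, 17, 0, 0, 0, 0.65, 17, 0, 0, 0, 0.65, 17, 0, 0, 0, 0.65, 16, 0, 0, 0, 0.65, 14, 0, 0, 0, 0.65, 10, 0, 0, 0, 0.65, 6, 0, 0, 0, 0.65, 2, 0, 0, 0])

```text
clock: 22.75
position: [0.5032, -0.0629, 0.0098]
ee_rot: [[0.106, 0.994, -0.0], [0.994, -0.106, 0.0], [0.0, -0.0, -1.0]]
ft_force: [-0.2, -2.4, 0.4]
gripper_width: 0.0559
```

```bash
python3 t.py e
```

```text
top ((0.5045692920684814, -0.017449770122766495), 0.04460975155234337) [325 216  25  27]
wrist ((0.5072423815727234, -0.01727248728275299), 0.0437299869954586) [214  66 218 213]
[ 0.50321927 -0.06333909  0.0097733 ] [-0.39848178 -0.60324708 -0.18272168] 22.85 0.055444067676918195
```

Emit:
apply_moves(targets=[0.65, 8, 0, 0, 0, 0.65, 12, 0, 0, 0, 0.65, 16, 0, 0, 0, 0.65, 17, 0.3, 0, 0, 0.65, 17, 0.3, 0, 0, 0.65, 17, 0.3, 0, 0, 0.65, 17, 0.3, 0, 0, 0.65, 17, 0.3, 0, 0, 0.65, 17, 0.3, 0, 0, 0.65, 17, 0, 0, 0])

```text
clock: 23.85
position: [0.5213, 0.0917, 0.0097]
ee_rot: [[0.107, 0.994, -0.0], [0.994, -0.107, 0.0], [0.0, -0.0, -1.0]]
ft_force: [0.7, -1.2, 1.1]
gripper_width: 0.0555
```

Emit:
apply_moves(targets=[0.65, 17, 0, 0, 0, 0.65, 17, 0, 0, 0, 0.65, 17, 0, 0, 0, 0.65, 17, 0, 0, 0, 0.65, 14, 0, 0, 0, 0.65, 10, 0, 0, 0, 0.65, 8, 0, 0, 0, 0.65, 5, 0, 0, 0, 0.65, 2, 0, 0, 0])

```text
clock: 24.75
position: [0.533, 0.1971, 0.0098]
ee_rot: [[0.107, 0.994, -0.0], [0.994, -0.107, 0.0], [0.0, -0.0, -1.0]]
ft_force: [-0.2, -1.1, -0.5]
gripper_width: 0.0553
```

```bash
python3 t.py f
python3 - <<'E'
from h import *
c=camera("wrist");h=cv2.cvtColor(c['color'],cv2.COLOR_BGR2HSV)
m=cv2.inRange(h,np.array((15,40,170)),np.array((35,140,255)));m[60:]=0
for k in cv2.findContours(m,0,1)[0]:
    if cv2.contourArea(k)>150: print(cv2.boundingRect(k),onplane(c,[k.reshape(-1,2).mean(0)],.026))
E
```

```text
top ((0.5166556239128113, 0.25140029191970825), 0.03427012637257576) [244 223  20  16]
wrist ((0.5372042059898376, 0.24280667304992676), 0.04377768561244011) [214  66 218 213]
[0.53301022 0.19683274 0.00981195] [-0.21817339 -0.37274798 -0.66516867] 24.85 0.0554978071770322
(462, 0, 32, 13) [[0.60029539 0.30237597 0.026     ]]
(141, 0, 31, 14) [[0.48380232 0.31481106 0.026     ]]
(0, 0, 70, 60) [[0.4310869  0.31648838 0.026     ]]
```

Tin at (0.537, 0.243). The bay centreline between the measured divider tips is about 2 mm to its left, well inside the 7 mm clearance. I push it in with a 2 mm correction.

Emit:
apply_moves(targets=[0.65, 6, -0.5, 0, 0, 0.65, 10, -0.5, 0, 0, 0.65, 12, -0.5, 0, 0, 0.65, 12, -0.5, 0, 0, 0.65, 12, 0, 0, 0, 0.65, 10, 0, 0, 0, 0.65, 8, 0, 0, 0, 0.65, 6, 0, 0, 0, 0.65, 4, 0, 0, 0, 0.65, 0, 0, 0, 0])

```text
clock: 25.9
position: [0.5397, 0.2771, 0.0099]
ee_rot: [[0.106, 0.994, 0.0], [0.994, -0.106, 0.0], [0.0, 0.0, -1.0]]
ft_force: [0.9, -0.0, 0.1]
gripper_width: 0.0553
```

Emit:
apply_moves(targets=[0.65, 2, 0, 0, 0, 0.65, 2, 0, 0, 0, 0.65, 2, 0, 0, 0, 0.65, 0, 0, 0, 0])

```text
clock: 26.3
position: [0.5403, 0.2826, 0.0099]
ee_rot: [[0.107, 0.994, -0.0], [0.994, -0.107, 0.0], [0.0, -0.0, -1.0]]
ft_force: [0.2, 0.1, -0.9]
gripper_width: 0.0553
```

Emit:
apply_moves(targets=[0.65, 2, 0, 0, 0, 0.65, 1, 0, 0, 0, 0.65, 1, 0, 0, 0, 0.65, 0, 0, 0, 0])

```text
clock: 26.7
position: [0.5402, 0.2849, 0.0097]
ee_rot: [[0.106, 0.994, -0.001], [0.994, -0.106, -0.002], [-0.003, -0.001, -1.0]]
ft_force: [0.1, -8.2, 1.9]
gripper_width: 0.0557
```

Emit:
apply_moves(targets=[0.65, 1, 0, 0, 0, 0.65, 1, 0, 0, 0, 0.65, 0, 0, 0, 0])

```text
clock: 27.0
position: [0.5401, 0.2853, 0.0097]
ee_rot: [[0.106, 0.994, -0.002], [0.994, -0.106, -0.005], [-0.005, -0.001, -1.0]]
ft_force: [0.4, -13.0, 4.3]
gripper_width: 0.0556
```

The rail reaction is clear (8 then 13 N). I back off, lift and look.

Emit:
apply_moves(targets=[0.65, -5, 0, 0, 0, 0.65, -15, 0, 0, 0, 0.65, -20, 0, 0, 0, 0.65, -20, -10, -10, 0, 0.65, 0, -25, -30, 0, 0.65, 0, -25, -35, 0, 0.65, 10, 0, -40, 0, 0.65, 10, 0, -40, 0, 0.65, 0, 0, -20, 0, 0.65, 0, 0, 0, 0])

```text
clock: 28.0
position: [0.4792, 0.2561, 0.1885]
ee_rot: [[0.106, 0.994, 0.007], [0.994, -0.106, 0.003], [0.004, 0.007, -1.0]]
ft_force: [0.5, 0.6, 0.7]
gripper_width: 0.0556
```

Run:
```python
from h import *
c=camera("wrist");s=camera("scene")
def blob(lo,hi,z,ymin=0,ymax=400,n=1):
    h=cv2.cvtColor(c['color'],cv2.COLOR_BGR2HSV);m=cv2.inRange(h,np.array(lo),np.array(hi));m[:ymin]=0;m[ymax:]=0
    for k in sorted(cv2.findContours(m,0,cv2.CHAIN_APPROX_NONE)[0],key=cv2.contourArea)[-n:]:
        q=onplane(c,k.reshape(-1,2),z);print(cv2.boundingRect(k),cv2.minEnclosingCircle(q[:,:2].astype(np.float32)),np.round(onplane(c,[cv2.minAreaRect(k)[0]],.042)[0],4))
blob((65,60,50),(90,255,255),.042);print();blob((0,0,190),(180,45,255),.032,n=3);print();blob((15,40,170),(35,140,255),.04,n=3)
p=np.vstack([cv2.resize(s['color'][110:350,215:465],(480,460)),np.zeros((140,480,3),np.uint8)])[:,:320]
cv2.imwrite('pics/fin.png',np.vstack([cv2.resize(c['color'],(480,300)),cv2.resize(s['color'],(480,300))]))
print(manip.get_obs()['position'])
```

```text
(215, 15, 68, 23) ((0.43345576524734497, 0.394547700881958), 0.028219100087881088) [0.4333 0.3941 0.042 ]

(599, 0, 41, 44) ((0.757440447807312, 0.3756360411643982), 0.027146628126502037) [0.7482 0.3722 0.042 ]
(0, 278, 97, 92) ((0.14153321087360382, 0.116945780813694), 0.07206526398658752) [0.1644 0.1406 0.042 ]
(337, 40, 99, 102) ((0.544381856918335, 0.329765647649765), 0.04394448548555374) [0.5419 0.3314 0.042 ]

(44, 23, 25, 52) ((0.2617250084877014, 0.39932554960250854), 0.021597273647785187) [0.2636 0.3991 0.042 ]
(92, 0, 45, 134) ((0.3113301396369934, 0.3757539987564087), 0.05631137639284134) [0.3138 0.3776 0.042 ]
(177, 16, 286, 125) ((0.48790234327316284, 0.35544008016586304), 0.12404172867536545) [0.4872 0.3474 0.042 ]
[0.47675956 0.25483314 0.18483029]
```

View pics/fin.png

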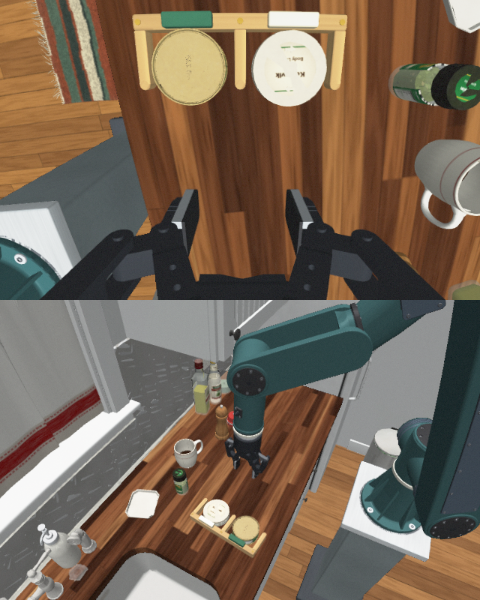

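Both tins stand flat in their matching bays, tight to the rail: green at about (252,89) and cream at about (386,91) in full-size wrist pixels. The bystanders are in place. One last check on the green tin's gap, then I hand in.

Run:
```python
from h import *
c=camera("wrist");g=cv2.cvtColor(c['color'],cv2.COLOR_BGR2GRAY)
k=cv2.HoughCircles(g[20:160,180:320],cv2.HOUGH_GRADIENT,1,60,param1=120,param2=20,minRadius=45,maxRadius=56)
u=k[0,0];q=onplane(c,[(u[0]+180,u[1]+20)],.04)[0];G=np.array([.4333,.3945]);d=q[:2]-G;x=np.array([.107,.994]);y=np.array([-.994,.107])
print(u,q,'green in tag',d@x,d@y)
d=np.array([.5444,.3298])-(G+np.array([.1184,-.0127]));print('cream in tag',d@x,d@y)
o=manip.get_obs();print(o['clock'],np.abs(o['dq']).max())
if -.0572<(q[:2]-G)@x<0: print(manip.close_job())
```

```text
[74.5 67.5 49.9] [0.42745364 0.34405901 0.04      ] green in tag -0.05076390465634332 0.0004140951750620756
cream in tag -0.05246910000000005 0.0016922000000000783
28.15 0.018143883987083886
the job is handed in; nothing more can be done
None
```

I pushed both tins into their matching bays and back against the rail, then handed the job in at about 28 s. No verdict is reported, so success rests on my own checks.

**Last checks**

| Tin | x in its plate's frame | Limit | y in its plate's frame | Limit |
|---|---|---|---|---|
| Green | -50.8 mm | -57.2 mm | +0.4 mm | ±13 mm |
| Cream | -52.5 mm | -58.7 mm | +1.7 mm | ±13 mm |

- **Rail contact:** pushing further raised the force to about 13 N for each tin with almost no movement.
- **Final picture:** both tins stood flat, the gripper was clear of everything, and the bystanders I could see looked undisturbed. I did not re-measure the bystanders.

**What failed or disagreed**
- **First cream push:** the fingers slid over the cream tin without touching it. At that opening the tips stood about 9–15 mm above the TCP, not 19 mm below it as the text suggested. I lowered the tool by 17 mm and the second push worked.
- **Green push:** it was made with the same high tips, so contact was near the top of that tin. It still moved flat.
- **Measurement spread:** the camera views differed from each other by up to about 7 mm, most of all in the top view. The final tin positions come from the wrist view alone. The plate positions mix two views: the wrist view for the green plate, plus the offset to the cream plate measured at the start.

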